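# Pin the glass shelf and level it under the spirit level

## Robot

A 6-joint arm with a two-finger parallel gripper is mounted at the origin on the work surface. World frame = base frame: x ahead of the robot, y to its left, z up, the work surface at z = 0. Lengths are in m, angles in degrees, forces in N, time in s.
With the tool pointing down it reaches from about 0.375 to 0.9 m from the base axis. Payload 3.1 kg.
Tool frame: the origin (TCP) lies between the finger pads; the fingertips stand 22 mm ahead of it and the grasp point (between the pads) lies 3 mm ahead of it; z points along the fingers, y is the line along which they close (so a half turn about z gives the same grasp; the last joint's range is limited). The gripper opens to 87 mm and grips with 3 to 60 N. Pads are 19 mm wide; open, the fingers measure 117 mm over their backs; the gripper's body (75 mm by 190 mm) begins 51 mm behind the grasp point.
Start: joints at [-84.712, 30.224, 82.088, -0, 67.689, -10.227], TCP at [0.167, -0.602, 0.245] pointing down, gripper open.
Joint ranges: [-176.69, 176.69], [-43.24, 126.21], [12.49, 139.97], [-82, 262], [0, 151.66], [-163.58, 163.58]. Speed limits (degrees/s): [159.86, 159.86, 180, 180, 180, 180].

## Interface

Orientations are given as a 3x3 rotation matrix whose columns are the frame's x, y, z axes.
In Python, from rig import bot, capture, search_frame, outline_of, spot_point gives the robot as it stands.
- The arm moves only by the tool jog_arm, never from a script. Its argument "rows" is text: rows parted by semicolons, each of 7 numbers parted by spaces: the opening, from 0 (shut) to 1 (fully open), then the shift along the tool's x, y, z as a fraction of full scale, then the turn, a rotation vector about the tool's x, y, z as a fraction of full scale. A call has 1 to 20 rows; each row is the pose to reach, as a shift and turn from the pose commanded when the call began, along the tool's axes at that moment; what a row does not reach only later rows make up. Full scale, the value 1, is 0.5 m for a shift and pi/4 rad for a turn. A row lasts 1/12 s, in which the tool goes at most 41.7 mm and 7.16 degrees, less where a joint would pass 70% of its speed; a pose out of reach is approached as far as the arm can. A call with a number of a shift or a turn outside -1 to 1 is refused whole. A call with a gripper value outside its range is refused whole. The fingers move at their own pace and stop on an object; the grip force is fixed at half the most. Time passes only in rows, so rows that repeat a pose let the fingers close. It gives the time, the measured TCP pose, the force, the opening and the grip force at its end, in the units of the state.
- bot.read_state(): the state, without advancing time (a new reading comes with each control period).
- capture(name): name is "scene" or "top" or "wrist"; returns a dict with "pixels" (420x560x3 uint8, red, green, blue), "fx", "fy", "cx", "cy" (pixels), "R" (3x3) and "t" (3): a world point X has camera coordinates R X + t; the wrist camera has in their place "mount" (4x4, takes a point from camera to tool coordinates, whose origin is the TCP and whose axes are the flange's). Camera axes: x right, y down, z forward; pixel columns grow to the right and rows downward; lengths in m; the calibration is good to about 2 mm. The wrist camera is an equidistant fisheye: a pixel r from the principal point sees the ray r / f radians off the axis. A picture is of the moment at which its call begins: read the wrist's pose just before it. There is no depth.
- bot.hand_in(): hands the job in; it is judged then, once.
Trained networks look in a picture, given as the dict that the camera call returned (one of the last four; its "shot" number tells which), for a name from the list of things; names that differ only in an ending like _2 or _b are one class to them, and where a whole thing is asked for, a point or a joint stands for the part that bears it (a point fixed in the world has none). Each returns a list of dicts, best first, with "conf" (0 to 1); they miss things now and then, are a little off and sometimes report something else, mostly with a low value. They report only what shows in the picture. A call takes as long as a camera call. They do not tell look-alikes from the thing itself.
- search_frame(label, picture): "point" ([x, y, z] in m, in world coordinates, good to about 4 mm: the middle of the surface that is visible of it).
- outline_of(label, picture): "region" (420x560 bool, what is visible of it).
- spot_point(label, picture): "point" ([x, y, z] in m, in world coordinates, good to about 4 mm: a listed point, or the origin of a listed thing).
The state is a dict: "time_s": time; "joint_positions": joint angles; "qvel": joint speeds; "tau": joint torques, N m; "position": TCP position; "tcp_rot": TCP orientation; "force": force on the tool from outside, world axes, zero at the start; "moment": the same for the moment, N m; "opening": opening from 0.0 (shut) to 1.0 (fully open); "grasp_force": force on a finger pad.
Only numpy, scipy, OpenCV 4.12 (cv2) and the standard library are available. Lean on these libraries where they do the work, as an engineer would, in place of code of your own. Each camera call takes 0.05 s, during which the arm holds its last target. There are 200 camera calls.

## Task

First drop the loose steel pin fully home through the bracket's upper plate and the shelf's tab beneath, and let it stand there; only then press on the spirit level. The shelf rocks up off its foot, so the bubble is true only while you press the level, lying lengthwise on the glass, down until the foot stands on its rubber pad: turn the red foot knob until, with the level pressed, the bubble rests between its two lines. Finish while holding that press on the level, firm but gentle, without letting go, and leave the jar, comb, soap dish and toothbrush case alone.

Things in the scene. Friction and masses are not known exactly. Their poses are not given: they have to be found in the camera images.
- rack: Fixed steel bracket with the glass shelf; placed and turned anew each time. Origin on the counter under the shelf; y along the shelf to the pin end, x across, z up. Glass 150 wide, y -235 to +155, 10 thick, top 70 mm high when level. The bracket's upper plate, 56 x 50 x 8 mm around its hole at (0, +200), is backed by a wall at y +225 to +237, not higher than the plate.
- lug_hole (a point): Centre of the mouth of the pin hole in the bracket's upper plate (12 mm hole in an 8 mm plate), on the plate's top face, 82 mm above the counter. Axes as the rack's. Below the plate, after a 4 mm gap, lies the shelf's tab with the same hole; free room beneath.
- tab_hole (a point): Centre of the mouth of the 12 mm pin hole in the shelf's own steel tab (8 mm thick), on its top face, right under the bracket's hole. The shelf rocks about this hole's middle.
- pin: Loose steel retaining pin, 10 mm shaft, 36 mm long, with a round head 18 mm in diameter and 14 mm high on top (50 mm in all). Origin at the centre of the shaft's foot, z up through the head. At the start it stands upright in its stand, 22 mm deep. Home: head resting on the bracket's upper plate, so origin 36 mm below lug_hole.
- pin_stand: Blue block 50 x 50 x 30 mm with the hole that holds the pin at the start; fixed, origin under its centre. It stands left or right of the shelf.
- shelf (a joint): Rocking of the shelf about the pin end, rad: 0 = level, + = foot end up. A counterspring lifts it to about +0.02 (foot 10 to 13 mm off its pad, bubble at the foot end of the vial). Some 3 to 5 N on the level's black patch brings it down until the foot stands; 6 to 12 N sets it firmly.
- knob (a joint): Angle of the red foot knob, rad, 0 to 2.2, growing clockwise seen from above; this drives the foot down 4 mm per rad (coarse thread) and raises the foot end of the pressed shelf 0.0103 rad per rad. It starts at 0 to 0.3, foot too short; the right angle is 0.8 to 1.4, depending on the pad. Stays where it is left; about 0.07 N m turns it.
- knob_grip (a point): On the knob's axis, 7 mm below the top of its bar; x along the bar. Bar 42 long, 14 wide, 30 mm high, on a disc 44 mm across whose top is 23 mm below this point (the glass 37 mm below). Its yaw is the rack's yaw minus knob. At the shelf's foot end, rack (0, -190); rises and sinks with the shelf.
- foot: Levelling foot under the knob: steel stem with a 18 mm ball end. Origin at the ball's centre, 9 mm above its lowest point. Moves up and down as the knob turns.
- pad: Black rubber pad 60 x 60 mm on the counter under the foot, origin at the centre of its top face, whose height varies by a few mm.
- level: Loose yellow spirit level, 170 long (its y), 26 wide, 26 mm high, lying on the glass lengthwise along the shelf. Origin at the centre of its underside, y towards the pin end of the shelf. Black pressing patch on its top towards the foot end, green vial with the bubble towards the pin end.
- press_patch (a point): Centre of the black pressing patch (22 x 50 mm) on the level's top face, 45 mm from the level's middle towards the foot end; the place to press.
- bubble (a joint): Place of the pale 14 mm bubble in the green vial, given as an angle: 0.01 rad is 1 mm along the vial; 0 = midway between the two black lines (18 mm apart), + = towards the pin end. It runs to the higher end, 0.01 per 0.001 rad of slope, stops at +-0.18, and takes about 2 s to rest. While pressed, each +0.01 is put right by about +0.1 rad of the knob.
- bubble_mark (a point): Top centre of the bubble; when centred it lies 40 mm from the level's middle towards the pin end, 28 mm above the level's underside.
- jar: Cosmetic jar with pink cap, 42 mm in diameter, 40 high, on the glass. Origin under its centre. Bystander.
- comb: Wooden comb 130 long (y), about 30 wide, 6 mm thick, lying on the glass beside the level. Bystander.
- soap_dish: Stainless soap dish 90 x 130 x 22 mm with grid and green soap (40 mm high in all), on the counter on the side where the pin stand is not. Bystander.
- case: Pink toothbrush case 35 x 200 x 25 mm, lying on the counter between the robot and the shelf. Bystander.
Not all that is in view belongs to the job. Leave any blue or purple look-alike of the level alone.

How it is judged:
By the outcome, as a careful person would: the job done as asked, in the order asked, and still so for the second after the job is handed in, while the arm keeps its last pose, push and grip.
It also fails if it takes over 72 s, if anything falls off the work surface, if the arm or the gripper's body presses on something with over 40 N, if the wrist force passes 120 N, or if a joint passes its speed limit or range.

## Working session

There is one attempt and no reset: what is moved stays moved. The work goes in short steps, Python scripts to look and compute and a tool call to move; the robot and the scene stay as the last step left them, time stands still between calls to the robot, and variables do not carry over. Pictures are saved under pics/ and viewed, at most 10 in all, crops included, and the job is handed in when it is done.

Besides the shell and the picture viewer there is one more tool, called as name(argument=value, ...), one argument or row to a line, values as JSON. jog_arm: Moves the arm, as the interface text tells. Its arguments: {"type":"object","properties":{"rows":{"type":"string"}},"required":["rows"]}

```bash
mkdir -p pics
cat > h.py <<'E'
import numpy as np, cv2
from rig import bot, capture, search_frame, outline_of, spot_point
def save(p,n,crop=None,s=1):
    im=p["pixels"][:,:,::-1]
    if crop: im=im[crop[1]:crop[3],crop[0]:crop[2]]
    cv2.imwrite("pics/"+n,cv2.resize(im,None,fx=s,fy=s,interpolation=cv2.INTER_CUBIC))
def pts(p,names,f=spot_point):
    for n in names:
        r=f(n,p); print(n,[(np.round(d["point"],4).tolist(),round(d["conf"],2)) for d in r[:2]])
def rel(T):  # world point -> current tool frame
    s=bot.read_state(); return np.array(s["tcp_rot"]).T@(np.array(T)-s["position"])
E
python3 - <<'E'
from h import *
a=capture("scene");b=capture("top")
N=["rack","lug_hole","tab_hole","pin","pin_stand","knob_grip","level","press_patch","bubble_mark","pad","jar","comb","soap_dish","case"]
for p in(a,b): pts(p,N);print()
cv2.imwrite("pics/a.png",np.vstack([a["pixels"],b["pixels"]])[:,:,::-1][:, :])
im=cv2.resize(np.hstack([a["pixels"],b["pixels"]])[:,:,::-1],(800,300),interpolation=cv2.INTER_AREA)
save(a,"a.png",None,1.4);save(b,"b.png",None,1.4)
s=bot.read_state();print(s["tcp_rot"],s["force"],s["time_s"],s["opening"])
E
```

```text
rack [([0.5921, -0.0226, 0.0017], 0.6)]
lug_hole [([0.5656, 0.1739, 0.0815], 0.56)]
tab_hole [([0.5631, 0.174, 0.0749], 0.6), ([0.4886, -0.3692, 0.0053], 0.37)]
pin [([0.4899, -0.3636, 0.0066], 0.64)]
pin_stand [([0.4884, -0.3689, 0.0046], 0.57)]
knob_grip [([0.6199, -0.2103, 0.1092], 0.73)]
level [([0.2363, 0.2853, 0.0035], 0.97), ([0.6736, -0.4644, 0.0029], 0.9)]
press_patch [([0.709, -0.489, 0.0256], 0.89), ([0.231, -0.164, 0.03], 0.86)]
bubble_mark [([0.6201, -0.2108, 0.0136], 0.5), ([0.6324, -0.4476, 0.0274], 0.46)]
pad [([0.6204, -0.2135, 0.0153], 0.69), ([0.6316, -0.0289, 0.1022], 0.53)]
jar [([0.5366, 0.0524, 0.076], 0.66)]
comb [([0.5524, -0.0635, 0.0717], 0.71)]
soap_dish [([0.437, 0.3713, -0.0003], 0.91), ([0.5369, 0.0506, 0.0735], 0.38)]
case [([0.3968, 0.0112, -0.003], 0.74)]

rack []
lug_hole [([0.5705, 0.1727, 0.0794], 0.89)]
tab_hole [([0.5658, 0.1731, 0.0736], 0.97), ([0.6159, -0.2127, 0.1182], 0.4)]
pin [([0.4908, -0.3706, 0.0073], 0.55)]
pin_stand [([0.4879, -0.3712, -0.0], 0.95), ([0.4368, 0.3786, 0.0022], 0.48)]
knob_grip [([0.6181, -0.2086, 0.1156], 0.79)]
level [([0.2372, 0.2824, -0.002], 0.87), ([0.6689, -0.4605, -0.0018], 0.72)]
press_patch [([0.7089, -0.4879, 0.027], 0.83), ([0.6365, -0.0329, 0.1006], 0.81)]
bubble_mark [([0.3198, -0.1789, 0.0249], 0.45)]
pad []
jar [([0.5381, 0.0495, 0.0721], 0.79), ([0.4921, -0.3684, 0.0085], 0.41)]
comb [([0.5539, -0.0675, 0.0773], 0.82), ([0.59, -0.0206, -0.0031], 0.53)]
soap_dish [([0.4336, 0.3785, -0.0008], 0.81)]
case [([0.3935, 0.0132, 0.0013], 0.95), ([0.5648, 0.1761, 0.0703], 0.2)]

[[ 9.63574005e-01  2.67441836e-01  2.13555331e-05]
 [ 2.67441834e-01 -9.63574004e-01  6.68138675e-05]
 [ 3.84464600e-05 -5.86687430e-05 -9.99999998e-01]] [-0.02684241  0.06168542  0.20595653] 1.5 0.9981568570612213
```

View pics/a.png

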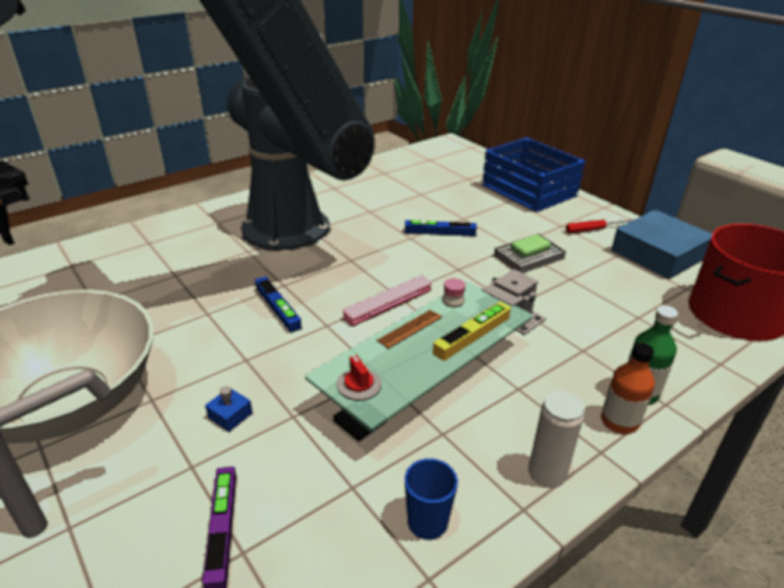

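View pics/b.png

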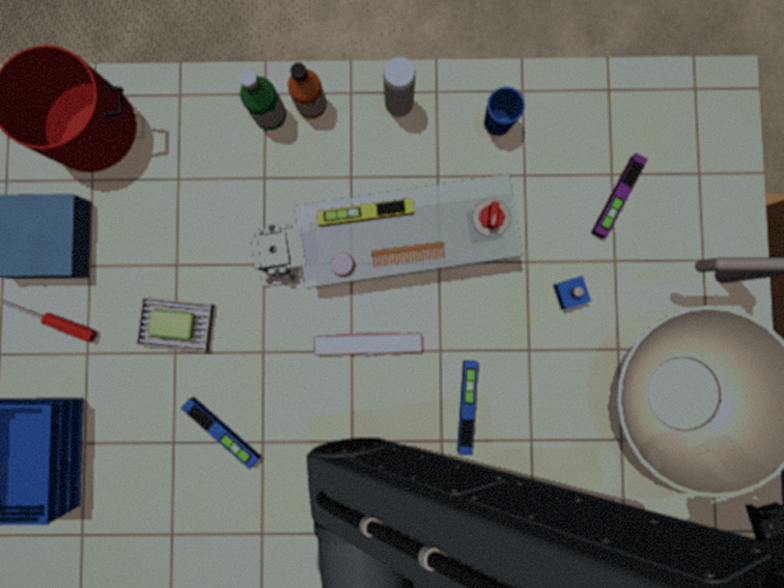

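The scene and top views show the yellow level on the glass (top view about 365,212) and the red knob at 490,217. The pin in its blue stand is at 573,292 and the bracket hole at 272,248. The other levels are blue or purple decoys. First I move over the pin.

jog_arm(
  rows="1 0.747 -0.276 0.1 0 0 0;1 0.747 -0.276 0.1 0 0 0;1 0.747 -0.276 0.1 0 0 0;1 0.747 -0.276 0.1 0 0 0;1 0.747 -0.276 0.1 0 0 0;1 0.747 -0.276 0.1 0 0 0;1 0.747 -0.276 0.1 0 0 0;1 0.747 -0.276 0.1 0 0 0;1 0.747 -0.276 0.1 0 0 0;1 0.747 -0.276 0.1 0 0 0;1 0.747 -0.276 0.1 0 0 0;1 0.747 -0.276 0.1 0 0 0;1 0.747 -0.276 0.1 0 0 0",
)

```text
time_s: 2.58
position: [0.4899, -0.3696, 0.1946]
tcp_rot: [[0.963, 0.268, -0.0], [0.268, -0.963, -0.0], [-0.001, 0.0, -1.0]]
force: [0.2, -0.3, 0.6]
opening: 0.998
grasp_force: 0.0
```

```bash
cat >> h.py <<'E'
def wray(p,uv):  # wrist pixel -> world ray (origin, dir)
    s=bot.read_state(); return wray_s(p,uv,s)
def wray_s(p,uv,s):
    x=(np.array(uv,float)-[p["cx"],p["cy"]])/[p["fx"],p["fy"]]; r=np.linalg.norm(x)
    d=np.r_[x/r*np.sin(r) if r>0 else x,np.cos(r)]; M=np.array(p["mount"]); R=np.array(s["tcp_rot"])
    return np.array(s["position"])+R@M[:3,3], R@M[:3,:3]@d
def onz(p,uv,z,s):
    o,d=wray_s(p,uv,s); return o+d*(z-o[2])/d[2]
def wproj(p,X,s):
    M=np.array(p["mount"]);R=np.array(s["tcp_rot"]);t=R.T@(np.array(X)-s["position"]);c=M[:3,:3].T@(t-M[:3,3])
    rho=np.hypot(c[0],c[1]);th=np.arctan2(rho,c[2]);return np.array([p["cx"]+p["fx"]*th*c[0]/rho,p["cy"]+p["fy"]*th*c[1]/rho])
E
python3 - <<'E'
from h import *
s=bot.read_state();p=capture("wrist");save(p,"w1.png")
print(s["position"],s["time_s"],p["mount"],p["fx"])
pts(p,["pin","pin_stand","knob_grip"])
t=capture("top");pts(t,["pin","pin_stand","knob_grip"])
for n in("pin","pin_stand"):
  r=outline_of(n,p)
  for q in r[:1]:
    ys,xs=np.nonzero(q["region"]);print(n,xs.mean(),ys.mean(),xs.min(),xs.max(),ys.min(),ys.max())
    print(onz(p,(xs.mean(),ys.mean()),.058 if n=="pin" else .03,s))
print(wproj(p,[.4905,-.37,.058],s))
E
```

```text
[ 0.48987261 -0.36963759  0.19457863] 2.5833 [[ 5.32161811e-04 -9.56260882e-01 -2.92514687e-01  8.06741795e-02]
 [ 9.99999723e-01  3.56516224e-04  6.53776214e-04  1.01812041e-04]
 [-5.20894388e-04 -2.92514953e-01  9.56260807e-01 -1.40312198e-01]
 [ 0.00000000e+00  0.00000000e+00  0.00000000e+00  1.00000000e+00]] 325.19226210127806
pin [([0.488, -0.3671, 0.0109], 0.79)]
pin_stand [([0.4884, -0.369, 0.0021], 0.82)]
knob_grip [([0.6168, -0.2111, 0.1143], 0.56), ([0.488, -0.3673, 0.0099], 0.41)]
pin []
pin_stand [([0.4893, -0.368, 0.0008], 0.66), ([0.5743, 0.1747, 0.0797], 0.61)]
knob_grip [([0.6166, -0.2121, 0.1165], 0.73)]
pin 279.0497237569061 205.14088397790056 270 288 194 216
[ 0.48996375 -0.36822903  0.058     ]
pin_stand 278.93286071726436 194.90742285237698 253 304 169 224
[ 0.49200764 -0.36740876  0.03      ]
[281.13678507 205.09567328]
```

View pics/w1.png

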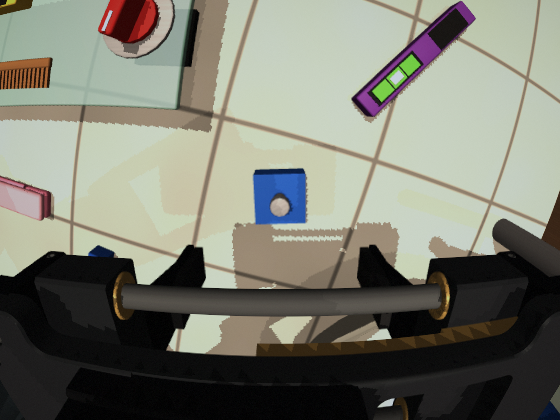

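The wrist view shows the pin head at (279,205) in its stand, about 1 mm from the tool axis. Next I descend and grip it.

jog_arm(
  rows="1 0 -0.003 0.08 0 0 0;1 0 -0.003 0.16 0 0 0;1 0 -0.003 0.22 0 0 0;1 0 -0.003 0.251 0 0 0;1 0 -0.003 0.251 0 0 0;0 0 -0.003 0.251 0 0 0;0 0 -0.003 0.251 0 0 0;0 0 -0.003 0.251 0 0 0;0 0 -0.003 0.251 0 0 0;0 0 -0.003 0.251 0 0 0;0 0 -0.003 0.251 0 0 0;0 0 -0.003 0.251 0 0 0;0 0 -0.003 0.251 0 0 0;0 0 -0.003 0.251 0 0 0;0 0 -0.003 0.251 0 0 0",
)

```text
time_s: 4.33
position: [0.4898, -0.3679, 0.0691]
tcp_rot: [[0.964, 0.267, 0.0], [0.267, -0.964, 0.0], [0.0, -0.0, -1.0]]
force: [0.7, 0.7, -0.6]
opening: 0.323
grasp_force: 0.0
```

jog_arm(
  rows="0 0 0 0 0 0 0;0 0 0 0 0 0 0;0 0 0 0 0 0 0;0 0 0 0 0 0 0;0 0 0 0 0 0 0;0 0 0 -0.04 0 0 0;0 0 0 -0.1 0 0 0;0 0 0 -0.18 0 0 0;0 0 0 -0.26 0 0 0;0 0 0 -0.33 0 0 0;0 0 0 -0.33 0 0 0",
)

```text
time_s: 5.25
position: [0.4931, -0.3711, 0.2423]
tcp_rot: [[0.963, 0.268, 0.011], [0.268, -0.963, -0.012], [0.008, 0.014, -1.0]]
force: [0.4, -0.5, -0.1]
opening: 0.191
grasp_force: 30.0
```

Run:
```python
from h import *
s=bot.read_state();p=capture("wrist");pts(p,["pin","knob_grip"]);print(s["position"],s["opening"],s["grasp_force"],s["force"])
t=capture("top");pts(t,["knob_grip","lug_hole","press_patch"])
c=capture("scene");pts(c,["pin","lug_hole"])
print(rel([.567,.1735,.23])/.5)
```

```text
pin [([0.4904, -0.3744, 0.1809], 0.93)]
knob_grip [([0.6167, -0.2127, 0.1124], 0.78)]
[ 0.49310257 -0.37112317  0.24233569] 0.19113385465802182 29.99860256910324 [ 0.41070522 -0.54611777 -0.0941402 ]
knob_grip [([0.6152, -0.2124, 0.1197], 0.77), ([0.4379, 0.3774, 0.0018], 0.35)]
lug_hole [([0.5708, 0.1736, 0.0788], 0.6)]
press_patch [([0.266, 0.3215, 0.0273], 0.94), ([0.4892, -0.3673, 0.0017], 0.7)]
pin [([0.4905, -0.3613, 0.1724], 0.54)]
lug_hole [([0.5619, 0.174, 0.0829], 0.95)]
[ 0.43892546 -1.00102717  0.00715153]
```

jog_arm(
  rows="0 0.34 -1 0.02 0 0 0;0 0.34 -1 0.02 0 0 0;0 0.34 -1 0.02 0 0 0;0 0.34 -1 0.02 0 0 0;0 0.34 -1 0.02 0 0 0;0 0.34 -1 0.02 0 0 0;0 0.34 -1 0.02 0 0 0;0 0.34 -1 0.02 0 0 0;0 0.34 -1 0.02 0 0 0;0 0.34 -1 0.02 0 0 0;0 0.34 -1 0.02 0 0 0;0 0.34 -1 0.02 0 0 0;0 0.34 -1 0.02 0 0 0;0 0.34 -1 0.02 0 0 0;0 0.34 -1 0.02 0 0 0;0 0.34 -1 0.02 0 0 0",
)

```text
time_s: 7.08
position: [0.5196, 0.1591, 0.2236]
tcp_rot: [[0.963, 0.268, -0.001], [0.268, -0.963, -0.001], [-0.001, 0.0, -1.0]]
force: [-0.0, 0.2, -1.1]
opening: 0.191
grasp_force: 30.0
```

Run:
```python
from h import *
s=bot.read_state();p=capture("wrist");pts(p,["pin","lug_hole","tab_hole","jar"]);print(s["position"],s["tcp_rot"])
save(p,"w2.png",(140,60,420,270),2.8)
t=capture("top");pts(t,["lug_hole","pin"])
for r in outline_of("pin",p)[:1]: 
  ys,xs=np.nonzero(r["region"]);print(xs.min(),xs.max(),ys.min(),ys.max())
c=capture("scene");pts(c,["pin","lug_hole"])
```

```text
pin [([0.5154, 0.1592, 0.1622], 0.66)]
lug_hole [([0.5685, 0.1736, 0.0849], 0.63), ([0.6311, -0.0306, 0.0992], 0.19)]
tab_hole [([0.5641, 0.1755, 0.0723], 0.93)]
jar [([0.5359, 0.0495, 0.0725], 0.87)]
[0.51961762 0.15909854 0.22364391] [[ 9.63398854e-01  2.68070614e-01 -8.91378388e-04]
 [ 2.68070156e-01 -9.63399206e-01 -6.00699245e-04]
 [-1.01978305e-03  3.39761020e-04 -9.99999422e-01]]
lug_hole [([0.5706, 0.1747, 0.0767], 0.97)]
pin []
266 295 236 288
pin [([0.517, 0.1634, 0.1637], 0.44)]
lug_hole [([0.5658, 0.1751, 0.0833], 0.55)]
```

View pics/w2.png

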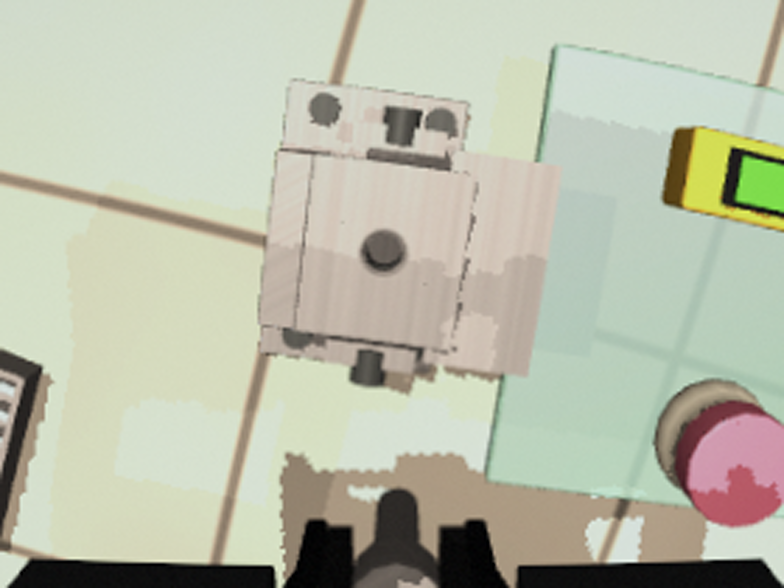

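The wrist view shows the bracket hole at pixel (276.8,149.3) and the pin's foot near (281.8,240).

Run:
```python
from h import *
s=bot.read_state();p=capture("wrist")
h=onz(p,(276.8,149.3),.082,s);print("hole",h, "plate px",wproj(p,h,s))
P=np.array(s["position"]);z=np.array(s["tcp_rot"])[:,2]
for zz in(.061,): print("pin foot px pred",wproj(p,P+z*zz,s),"near-edge",wproj(p,P+z*zz+.005*np.array(s["tcp_rot"])[:,0],s))
print("foot by px",onz(p,(281.8,242),P[2]-.061,s),P)
# dark pixel hole centroid refine
im=cv2.cvtColor(p["pixels"],cv2.COLOR_RGB2GRAY)
w=im[135:163,262:292];m=w<120;ys,xs=np.nonzero(m);print(xs.mean()+262,ys.mean()+135,m.sum())
w=im[225:262,268:296];print(w[::3,::2])
```

```text
hole [0.5666915  0.17561447 0.082     ] plate px [276.8 149.3]
pin foot px pred [280.55458085 237.48066168] near-edge [280.55565692 230.46234475]
foot by px [0.51695887 0.15751305 0.16309013] [0.51987827 0.15918837 0.22409013]
276.3231707317073 149.84756097560975 164
[[220 221 220 221 221 220 219 155 156 156 156 156 157 156]
 [195 175 181 196 156 180 175 156 156 158 156 155 156 157]
 [155 154 157 156 156 157 157 158 156 155 156 156 155 156]
 [174 192 192 174 205 145 116  97 120 150 155 155 156 155]
 [220 219 207 210  69  42  44  43  43  43 120 157 156 156]
 [156 155 156 112  43  44  44  43  42  41  47 155 157 157]
 [157 156 156  88  41  44  42  43  43  43  40 149 156 156]
 [155 155 154  78  41  41  44  41  43  42  42 145 155 155]
 [154 155 155  59  41  42  42  41  43  40  41 138 154 155]
 [154 153 154  44  43  43  45  44  43  43  41 134 154 155]
 [155 135  52  45  44  43  44  44  46  45  43  53 140 154]
 [ 62  41  43  45  46  45  47  44  45  43  45  45  41  77]
 [ 40  42  44  47  50  52  72  73  52  49  45  44  42  41]]
```

jog_arm(
  rows="0 0.05 -0.004 0.06 0 0 0;0 0.104 -0.008 0.11 0 0 0;0 0.104 -0.008 0.138 0 0 0;0 0.104 -0.008 0.138 0 0 0;0 0.104 -0.008 0.138 0 0 0;0 0.104 -0.008 0.138 0 0 0;0 0.104 -0.008 0.138 0 0 0",
)

```text
time_s: 8.32
position: [0.569, 0.1772, 0.1565]
tcp_rot: [[0.964, 0.268, 0.002], [0.268, -0.964, 0.0], [0.002, 0.0, -1.0]]
force: [-0.1, 0.3, -0.3]
opening: 0.191
grasp_force: 30.0
```

Run:
```python
from h import *
s=bot.read_state();p=capture("wrist");print(s["position"],s["force"])
save(p,"w3.png",(240,160,330,260),6)
P=np.array(s["position"]);R=np.array(s["tcp_rot"])
print("foot pred",wproj(p,P+R@[-.0025,.0008,.061],s),"near",wproj(p,P+R@[.0025,.0008,.061],s))
```

```text
[0.56902793 0.17717507 0.15645388] [-0.06537354  0.28279224 -0.2905289 ]
foot pred [281.75026343 240.94615612] near [281.76085819 233.98711022]
```

View pics/w3.png

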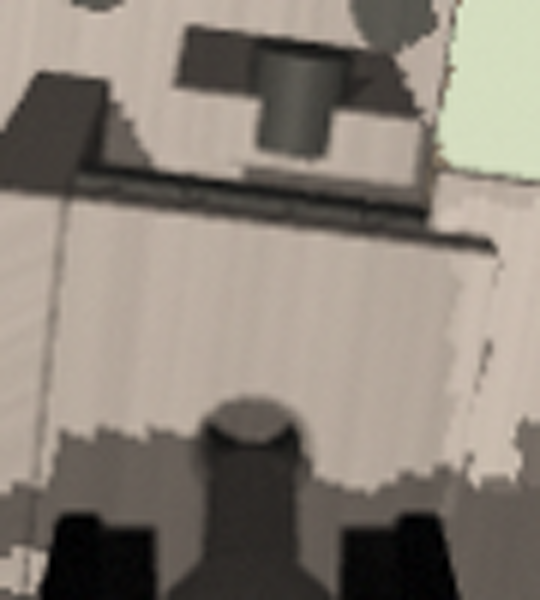

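The view shows the pin laterally centred in the hole (both at column about 282). The hole's far edge is at row 226.3 and the pin tip's edge at row 233.3.

Run:
```python
from h import *
s=bot.read_state();p=capture("wrist");P=np.array(s["position"]);R=np.array(s["tcp_rot"])
h=onz(p,(282.1,226.3),.082,s);f=onz(p,(282.1,233.3),P[2]-.061,s)
print("hole c tool",(R.T@(h-P))-[.006,0,0],"foot",(R.T@(f-P))-[.005,0,0])
```

```text
hole c tool [-0.00297804  0.00107726  0.07457558] foot [-0.0020135   0.00102418  0.06100711]
```

jog_arm(
  rows="0 -0.002 0 0.01 0 0 0;0 -0.002 0 0.02 0 0 0;0 -0.002 0 0.026 0 0 0;0 -0.002 0 0.032 0 0 0;0 -0.002 0 0.037 0 0 0;0 -0.002 0 0.042 0 0 0;0 -0.002 0 0.042 0 0 0;0 -0.002 0 0.042 0 0 0",
)

```text
time_s: 9.08
position: [0.5679, 0.1769, 0.1338]
tcp_rot: [[0.964, 0.268, -0.0], [0.268, -0.964, -0.0], [-0.0, -0.0, -1.0]]
force: [-0.2, -0.3, 0.6]
opening: 0.193
grasp_force: 30.0
```

No force: the tip is already inside the upper plate. I continue down.

jog_arm(
  rows="0 0 0 0.006 0 0 0;0 0 0 0.012 0 0 0;0 0 0 0.018 0 0 0;0 0 0 0.026 0 0 0;0 0 0 0.034 0 0 0;0 0 0 0.042 0 0 0;0 0 0 0.05 0 0 0;0 0 0 0.05 0 0 0;0 0 0 0.05 0 0 0",
)

```text
time_s: 9.83
position: [0.5677, 0.1769, 0.1086]
tcp_rot: [[0.964, 0.267, -0.001], [0.267, -0.964, -0.0], [-0.001, -0.0, -1.0]]
force: [-0.0, 0.0, -1.4]
opening: 0.193
grasp_force: 30.0
```

jog_arm(
  rows="0.5 0 0 0 0 0 0;0.5 0 0 0 0 0 0;0.5 0 0 0 0 0 0;0.5 0 0 0 0 0 0;0.5 0 0 0 0 0 0;0.5 0 0 0 0 0 0;0.5 0 0 -0.05 0 0 0;0.5 0 0 -0.12 0 0 0;0.5 -0.06 0 -0.19 0 0 0;0.5 -0.12 0 -0.23 0 0 0;0.5 -0.12 0 -0.23 0 0 0",
)

```text
time_s: 10.75
position: [0.5063, 0.1605, 0.2281]
tcp_rot: [[0.963, 0.268, 0.001], [0.268, -0.963, -0.0], [0.001, 0.0, -1.0]]
force: [-0.4, 0.0, -0.7]
opening: 0.499
grasp_force: 0.0
```

Run:
```python
from h import *
s=bot.read_state();p=capture("wrist");print(s["position"],s["force"],s["time_s"],s["opening"])
pts(p,["pin","level","press_patch","knob_grip","bubble_mark","jar"]);save(p,"w4.png",None,1.4)
for r in outline_of("pin",p)[:1]:
  ys,xs=np.nonzero(r["region"]);print(xs.min(),xs.max(),ys.min(),ys.max())
print("home head top px",wproj(p,[.5667,.1755,.096],s))
t=capture("top");pts(t,["press_patch","level","bubble_mark","knob_grip","pin"])
for r in outline_of("level",t):
  ys,xs=np.nonzero(r["region"]);print(r["conf"],xs.mean(),ys.mean())
c=capture("scene");pts(c,["pin"])
```

```text
[0.50625913 0.1604522  0.22809113] [-0.40632744  0.04491214 -0.72417767] 10.75 0.4992974234520413
pin [([0.5637, 0.1772, 0.0475], 0.54)]
level [([0.6285, 0.0132, 0.075], 0.83)]
press_patch [([0.6341, -0.0305, 0.0993], 0.85)]
knob_grip []
bubble_mark [([0.6259, 0.0371, 0.1032], 0.58)]
jar [([0.5387, 0.0491, 0.0761], 0.67)]
272 291 126 144
home head top px [282.61737909 135.59436826]
press_patch [([0.7089, -0.4884, 0.0287], 0.93), ([0.2334, -0.1698, 0.0225], 0.88)]
level [([0.6721, -0.463, -0.0021], 0.95), ([0.6315, 0.0091, 0.0723], 0.63)]
bubble_mark [([0.3169, -0.1757, 0.025], 0.35)]
knob_grip [([0.6136, -0.2102, 0.1181], 0.51)]
pin []
0.97 441.65342465753423 140.2164383561644
0.6 260.6716981132075 151.14591194968554
0.6 170.26808510638298 318.60425531914893
0.56 333.8288288288288 289.70527670527673
0.33 408.35698924731184 208.55913978494624
0.28 350.94871794871796 153.6886446886447
pin [([0.5662, 0.1797, 0.0455], 0.54), ([0.4894, -0.3714, 0.0049], 0.15)]
```

View pics/w4.png

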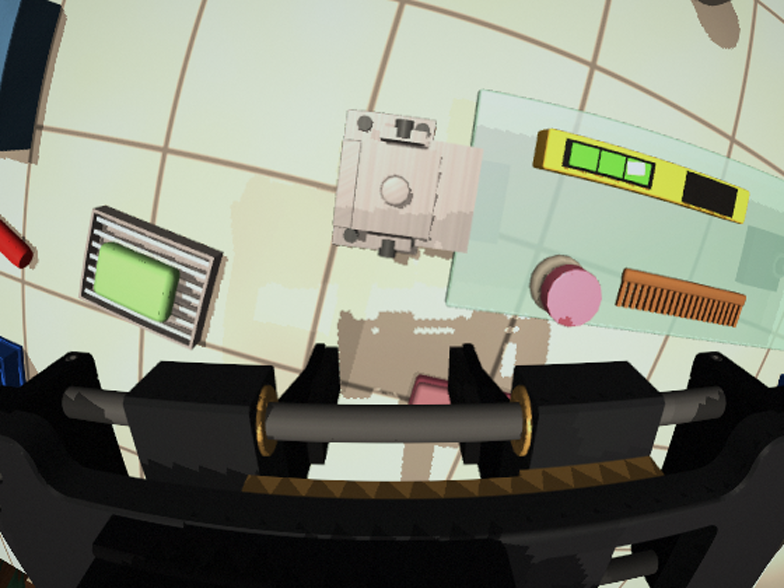

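The pin head sits at the bracket hole at the expected home pixel (about 282,135), so the pin is home. The bubble is at the foot end of the vial, as it should be unpressed. Next I go over the black patch with the tool's x turned towards the pin end, so the wrist camera sees the vial.

jog_arm(
  rows="0 0.143 0.437 0 0 0 -1;0 0.143 0.437 0 0 0 -1;0 0.143 0.437 0 0 0 -1;0 0.143 0.437 0 0 0 -1;0 0.143 0.437 0 0 0 -1;0 0.143 0.437 0 0 0 -1;0 0.143 0.437 0 0 0 -1;0 0.143 0.437 0.06 0 0 -1",
)

```text
time_s: 12.27
position: [0.643, -0.0338, 0.1993]
tcp_rot: [[0.493, 0.87, 0.014], [0.87, -0.493, -0.003], [0.004, 0.014, -1.0]]
force: [0.8, -0.0, 0.3]
opening: 0.028
grasp_force: 0.0
```

jog_arm(
  rows="0 0 0 0.03 0 0 -0.822;0 0 0 0.06 0 0 -0.822;0 0 0 0.09 0 0 -0.822;0 0 0 0.09 0 0 -0.822;0 0 0 0.09 0 0 -0.822;0 0 0 0.09 0 0 -0.822;0 0 0 0.09 0 0 -0.822;0 0 0 0.09 0 0 -0.822;0 0 0 0.09 0 0 -0.822",
)

```text
time_s: 13.02
position: [0.6376, -0.0306, 0.1494]
tcp_rot: [[-0.129, 0.992, 0.001], [0.992, 0.129, -0.0], [-0.0, 0.001, -1.0]]
force: [-0.1, 0.2, 0.5]
opening: 0.003
grasp_force: 0.0
```

Run:
```python
from h import *
s=bot.read_state();p=capture("wrist");print(s["position"],s["force"],s["time_s"],s["opening"],s["joint_positions"],s["tcp_rot"])
pts(p,["level","press_patch","bubble_mark","jar","comb","knob_grip"]);save(p,"w5.png",None,1.4)
t=capture("top");pts(t,["knob_grip"])
```

```text
[ 0.63761707 -0.0305878   0.14936794] [-0.05365299  0.20275839  0.52779185] 13.0167 0.0026450723673038913 [-1.27607952e+01  3.76821616e+01  8.48242825e+01  1.27463240e-03
  5.74580668e+01 -2.01652128e+01] [[-1.28860135e-01  9.91662592e-01  6.08245125e-04]
 [ 9.91662759e-01  1.28860229e-01 -1.18523577e-04]
 [-1.95914003e-04  5.87901075e-04 -9.99999808e-01]]
level [([0.6293, 0.0112, 0.0746], 0.76), ([0.2783, -0.1734, -0.0003], 0.55)]
press_patch [([0.6315, -0.0314, 0.098], 0.63)]
bubble_mark [([0.6254, 0.037, 0.1037], 0.77)]
jar [([0.5367, 0.0507, 0.0731], 0.64)]
comb [([0.5535, -0.0636, 0.076], 0.79)]
knob_grip []
knob_grip [([0.6161, -0.2142, 0.1172], 0.5)]
```

View pics/w5.png

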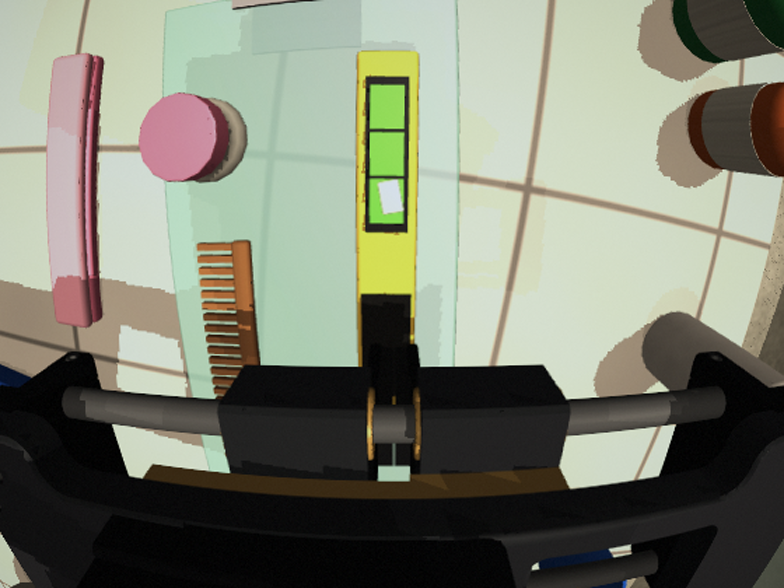

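The wrist view shows the level lying along the tool's x. The vial lines are at image rows about 129 and 177, and the bubble is past the lower one at about row 197, the foot end. Now I press down in steps.

jog_arm(
  rows="0 0 -0.005 0.03 0 0 0;0 0 -0.005 0.045 0 0 0;0 0 -0.005 0.054 0 0 0;0 0 -0.005 0.058 0 0 0;0 0 -0.005 0.062 0 0 0;0 0 -0.005 0.066 0 0 0;0 0 -0.005 0.066 0 0 0",
)

```text
time_s: 14.05
position: [0.6348, -0.0312, 0.1163]
tcp_rot: [[-0.131, 0.991, -0.0], [0.991, 0.131, -0.0], [-0.0, -0.0, -1.0]]
force: [-2.0, -0.5, 3.6]
opening: 0.005
grasp_force: 1.6
```

jog_arm(
  rows="0 0 0 0.002 0 0 0;0 0 0 0.002 0 0 0;0 0 0 0.002 0 0 0;0 0 0 0.002 0 0 0",
)

```text
time_s: 14.38
position: [0.6348, -0.0312, 0.1161]
tcp_rot: [[-0.131, 0.991, -0.0], [0.991, 0.131, -0.001], [-0.001, -0.0, -1.0]]
force: [-2.5, -2.0, 6.6]
opening: 0.005
grasp_force: 3.3
```

jog_arm(
  rows="0 0 0 0.001 0 0 0;0 0 0 0.001 0 0 0;0 0 0 0.001 0 0 0;0 0 0 0.001 0 0 0;0 0 0 0.001 0 0 0;0 0 0 0.001 0 0 0;0 0 0 0.001 0 0 0;0 0 0 0.001 0 0 0;0 0 0 0.001 0 0 0;0 0 0 0.001 0 0 0;0 0 0 0.001 0 0 0;0 0 0 0.001 0 0 0;0 0 0 0.001 0 0 0;0 0 0 0.001 0 0 0;0 0 0 0.001 0 0 0;0 0 0 0.001 0 0 0;0 0 0 0.001 0 0 0;0 0 0 0.001 0 0 0;0 0 0 0.001 0 0 0;0 0 0 0.001 0 0 0",
)

```text
time_s: 16.05
position: [0.6348, -0.0312, 0.116]
tcp_rot: [[-0.131, 0.991, 0.0], [0.991, 0.131, -0.001], [-0.001, -0.0, -1.0]]
force: [-3.4, -1.1, 7.8]
opening: 0.003
grasp_force: 4.4
```

```bash
cat >> h.py <<'E'
def bubble(p,s,ztop):
    im=p["pixels"].astype(int);g=(im[...,1]-im[...,2]>60)&(im[...,1]-im[...,0]>40)
    g[:, :220]=0;g[:,340:]=0
    n,l,st,_=cv2.connectedComponentsWithStats(cv2.dilate(g.astype(np.uint8),np.ones((7,7))))
    k=1+st[1:,4].argmax();x,y,w,h,_=st[k];sub=im[y:y+h,x:x+w]
    dark=(sub.max(2)<70);wh=(sub.min(2)>150)
    print("vial box",x,y,w,h);print("white rows",np.nonzero(wh.sum(1)>3)[0][[0,-1]]+y,"dark profile",[(r+y,int(v)) for r,v in enumerate(dark[:,6:w-6].mean(1)*100) if v>30])
    ys,xs=np.nonzero(wh);print("white centroid",xs.mean()+x,ys.mean()+y)
E
python3 - <<'E'
from h import *
s=bot.read_state();p=capture("wrist");print(s["position"],s["force"],s["time_s"])
bubble(p,s,.1);pts(p,["bubble_mark"]);save(p,"w6.png",(210,0,350,210),2.8)
E
```

```text
[ 0.63481682 -0.03123836  0.11601968] [-3.439857   -1.05223498  7.77958277] 16.05
vial box 264 49 36 124
white rows [ 74 101] dark profile [(np.int32(49), 100), (np.int32(50), 100), (np.int32(51), 95), (np.int32(130), 100), (np.int32(169), 91), (np.int32(170), 100), (np.int32(171), 100), (np.int32(172), 100)]
white centroid 283.1652719665272 87.19037656903765
bubble_mark [([0.621, 0.0627, 0.0971], 0.66)]
```

View pics/w6.png

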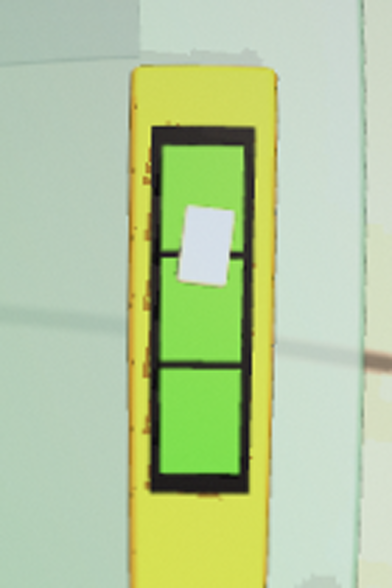

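Pressed, the lines are at crop rows 254 and 365, and the bubble's centre is at row 246. That is +10.3 mm, so +0.103, and the knob needs about +1.03 rad (59°) clockwise. Next I lift off and go to the knob.

jog_arm(
  rows="0 0 0 -0.03 0 0 0;0 0 0 -0.1 0 0 0;0 -0.05 -0.01 -0.18 0 0 -0.1;0.5 -0.352 -0.081 -0.2 0 0 -1;0.5 -0.352 -0.081 -0.2 0 0 -1;0.5 -0.352 -0.081 -0.2 0 0 -1;0.5 -0.352 -0.081 -0.2 0 0 -1;0.5 -0.352 -0.081 -0.2 0 0 -1;0.5 -0.352 -0.081 -0.2 0 0 -1;0.5 -0.352 -0.081 -0.2 0 0 -1;0.5 -0.352 -0.081 -0.2 0 0 -1",
)

```text
time_s: 17.07
position: [0.618, -0.2106, 0.2144]
tcp_rot: [[-0.792, 0.611, 0.001], [0.611, 0.792, 0.0], [-0.0, 0.001, -1.0]]
force: [-0.6, 0.4, -0.7]
opening: 0.471
grasp_force: 0.0
```

jog_arm(
  rows="0.5 0 0 0 0 0 -0.82;0.5 0 0 0 0 0 -0.82;0.5 0 0 0 0 0 -0.82;0.5 0 0 0 0 0 -0.82;0.5 0 0 0 0 0 -0.82;0.5 0 0 0 0 0 -0.82;0.5 0 0 0 0 0 -0.82;0.5 0 0 0 0 0 -0.82",
)

```text
time_s: 17.73
position: [0.618, -0.2101, 0.2145]
tcp_rot: [[-1.0, 0.013, 0.0], [0.013, 1.0, 0.0], [-0.0, 0.0, -1.0]]
force: [0.5, 0.4, 0.3]
opening: 0.501
grasp_force: 0.0
```

Run:
```python
from h import *
s=bot.read_state();p=capture("wrist");print(s["position"],s["force"],s["time_s"],s["opening"],np.round(s["tcp_rot"],3).tolist())
pts(p,["knob_grip"]);save(p,"w7.png",(170,110,390,290),3.6)
t=capture("top");pts(t,["knob_grip"]);c=capture("scene");pts(c,["knob_grip"])
# red top of the bar
im=p["pixels"].astype(int);m=((im[...,0]-im[...,1]>70)&(im[...,0]-im[...,2]>70)).astype(np.uint8)
n,l,st,ce=cv2.connectedComponentsWithStats(m);k=1+st[1:,4].argmax();print(st[k],ce[k])
ys,xs=np.nonzero(l==k);print(cv2.minAreaRect(np.c_[xs,ys].astype(np.float32)),np.unique(im[l==k][:,0]//20,return_counts=True))
print("pred",wproj(p,[.6165,-.212,.122],s))
```

```text
[ 0.61796935 -0.21014599  0.21448774] [0.46799651 0.38744694 0.29885125] 17.7333 0.5010357135915593 [[-1.0, 0.013, 0.0], [0.013, 1.0, 0.0], [-0.0, 0.0, -1.0]]
knob_grip [([0.6162, -0.2109, 0.1137], 0.57)]
knob_grip []
knob_grip [([0.6192, -0.2102, 0.1106], 0.82)]
[ 256  186   51   61 1961] [280.37837838 213.90056094]
((282.8896484375, 213.9357147216797), (58.22454833984375, 49.8128776550293), 61.189208984375) (array([ 4,  5,  6,  7,  8,  9, 10, 11]), array([ 76,  99, 145, 595,  56, 102,  86, 802]))
pred [278.61997164 219.87404658]
```

View pics/w7.png

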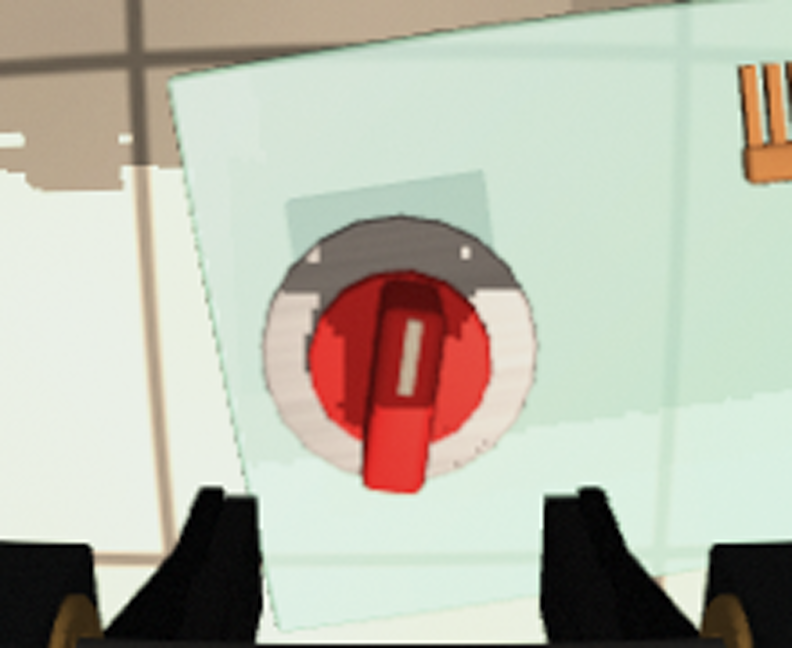

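The view shows the red bar centred under the tool (centre at crop 403,400) and leaning about 5.5° clockwise from the tool's x. I correct that, descend and grip it.

jog_arm(
  rows="0.5 0 0 0.06 0 0 0.12;0.5 0 0 0.12 0 0 0.12;0.5 0 0 0.165 0 0 0.12;0.5 0 0 0.187 0 0 0.12;0.5 0 0 0.187 0 0 0.12;0 0 0 0.187 0 0 0.12;0 0 0 0.187 0 0 0.12;0 0 0 0.187 0 0 0.12;0 0 0 0.187 0 0 0.12;0 0 0 0.187 0 0 0.12;0 0 0 0.187 0 0 0.12;0 0 0 0.187 0 0 0.12;0 0 0 0.187 0 0 0.12;0 0 0 0.187 0 0 0.12",
)

```text
time_s: 19.2
position: [0.6184, -0.2101, 0.1213]
tcp_rot: [[-0.995, 0.104, 0.001], [0.104, 0.995, 0.0], [-0.001, 0.001, -1.0]]
force: [1.3, 3.7, -0.6]
opening: 0.16
grasp_force: 30.1
```

jog_arm(
  rows="0 0 0 0 0 0 0.1;0 0 0 0 0 0 0.2;0 0 0 0 0 0 0.3;0 0 0 0 0 0 0.4;0 0 0 0 0 0 0.5;0 0 0 0 0 0 0.6;0 0 0 0 0 0 0.7;0 0 0 0 0 0 0.8;0 0 0 0 0 0 0.9;0 0 0 0 0 0 1;0 0 0 0 0 0 1;0 0 0 0 0 0 1",
)

```text
time_s: 20.2
position: [0.6185, -0.21, 0.1211]
tcp_rot: [[-0.63, 0.776, 0.002], [0.776, 0.63, 0.001], [-0.0, 0.002, -1.0]]
force: [2.8, 3.5, -0.2]
opening: 0.159
grasp_force: 30.0
```

jog_arm(
  rows="0 0 0 0 0 0 0.1;0 0 0 0 0 0 0.2;0 0 0 0 0 0 0.32;0 0 0 0 0 0 0.32;0 0 0 0 0 0 0.32;0 0 0 0 0 0 0.32;0.5 0 0 0 0 0 0.32;0.5 0 0 0 0 0 0.32;0.5 0 0 0 0 0 0.32;0.5 0 0 0 0 0 0.32;0.5 0 0 0 0 0 0.32;0.5 0 0 0 0 0 0.32;0.5 0 0 -0.08 0 0 0.32;0.5 0 0 -0.16 0 0 0.32;0.5 0 0 -0.18 0 0 0.32;0.5 0 0 -0.18 0 0 0.32",
)

```text
time_s: 21.53
position: [0.6202, -0.2121, 0.2156]
tcp_rot: [[-0.416, 0.909, 0.008], [0.909, 0.416, -0.005], [-0.008, 0.006, -1.0]]
force: [0.3, -0.1, -0.3]
opening: 0.5
grasp_force: 0.0
```

Run:
```python
from h import *
s=bot.read_state();R=np.array(s["tcp_rot"]);print(s["position"],s["time_s"],np.degrees(np.arctan2(R[1,0],R[0,0])),s["joint_positions"][5])
print(rel([.6348,-.0312,.15])/.5)
p=capture("top");pts(p,["press_patch","level"])
```

```text
[ 0.62020978 -0.21212754  0.21562175] 21.5333 114.60970836818619 -53.233019864538996
[0.31783598 0.17650486 0.12977591]
press_patch [([0.6369, -0.0325, 0.1016], 0.79), ([0.712, -0.4904, 0.0264], 0.72)]
level [([0.6296, 0.0115, 0.0739], 0.9), ([0.6703, -0.463, 0.0], 0.87)]
```

jog_arm(
  rows="0 0.15 0.09 0 0 0 0.19;0 0.318 0.177 0 0 0 0.38;0 0.318 0.177 0 0 0 0.38;0 0.318 0.177 0.03 0 0 0.38;0 0.318 0.177 0.08 0 0 0.38;0 0.318 0.177 0.13 0 0 0.38;0 0.318 0.177 0.13 0 0 0.38;0 0.318 0.177 0.13 0 0 0.38;0 0.318 0.177 0.13 0 0 0.38;0 0.318 0.177 0.13 0 0 0.38",
)

```text
time_s: 22.52
position: [0.633, -0.0305, 0.1471]
tcp_rot: [[-0.129, 0.992, 0.002], [0.992, 0.129, -0.001], [-0.001, 0.002, -1.0]]
force: [0.7, -0.1, 0.0]
opening: 0.004
grasp_force: 0.0
```

Run:
```python
from h import *
s=bot.read_state();p=capture("wrist");R=np.array(s["tcp_rot"]);print(s["position"],s["time_s"],s["opening"],np.degrees(np.arctan2(R[1,0],R[0,0])))
pts(p,["press_patch","level"]);bubble(p,s,.1)
```

```text
[ 0.63300712 -0.03050589  0.1470811 ] 22.5167 0.0038120851786003266 97.42432716957622
press_patch [([0.6316, -0.0324, 0.098], 0.68)]
level [([0.6288, 0.0125, 0.0736], 0.59), ([0.2784, -0.1752, -0.0023], 0.53)]
vial box 268 58 32 107
white rows [130 153] dark profile [(np.int32(58), 100), (np.int32(59), 100), (np.int32(60), 100), (np.int32(93), 100), (np.int32(94), 60), (np.int32(127), 100), (np.int32(162), 100), (np.int32(163), 100), (np.int32(164), 100)]
white centroid 286.3401162790698 141.49418604651163
```

jog_arm(
  rows="0 0 0.003 0.025 0 0 0;0 0 0.003 0.04 0 0 0;0 0 0.003 0.048 0 0 0;0 0 0.003 0.051 0 0 0;0 0 0.003 0.054 0 0 0;0 0 0.003 0.057 0 0 0;0 0 0.003 0.057 0 0 0",
)

```text
time_s: 23.25
position: [0.6331, -0.0294, 0.1183]
tcp_rot: [[-0.131, 0.991, -0.001], [0.991, 0.131, -0.001], [-0.0, -0.001, -1.0]]
force: [-2.0, -2.2, 5.4]
opening: 0.002
grasp_force: 2.6
```

jog_arm(
  rows="0 0 0 0.002 0 0 0;0 0 0 0.002 0 0 0;0 0 0 0.002 0 0 0;0 0 0 0.002 0 0 0;0 0 0 0.002 0 0 0;0 0 0 0.002 0 0 0;0 0 0 0.002 0 0 0;0 0 0 0.002 0 0 0;0 0 0 0.002 0 0 0;0 0 0 0.002 0 0 0;0 0 0 0.002 0 0 0;0 0 0 0.002 0 0 0;0 0 0 0.002 0 0 0;0 0 0 0.002 0 0 0;0 0 0 0.002 0 0 0;0 0 0 0.002 0 0 0;0 0 0 0.002 0 0 0;0 0 0 0.002 0 0 0;0 0 0 0.002 0 0 0;0 0 0 0.002 0 0 0",
)

```text
time_s: 24.92
position: [0.6331, -0.0294, 0.1182]
tcp_rot: [[-0.131, 0.991, -0.001], [0.991, 0.131, -0.001], [-0.001, -0.001, -1.0]]
force: [-3.2, -1.5, 10.0]
opening: 0.001
grasp_force: 4.8
```

jog_arm(
  rows="0 0 0 0 0 0 0;0 0 0 0 0 0 0;0 0 0 0 0 0 0;0 0 0 0 0 0 0;0 0 0 0 0 0 0;0 0 0 0 0 0 0;0 0 0 0 0 0 0;0 0 0 0 0 0 0;0 0 0 0 0 0 0;0 0 0 0 0 0 0;0 0 0 0 0 0 0;0 0 0 0 0 0 0",
)

```text
time_s: 25.92
position: [0.6331, -0.0294, 0.1182]
tcp_rot: [[-0.131, 0.991, -0.001], [0.991, 0.131, -0.001], [-0.001, -0.001, -1.0]]
force: [-3.2, -2.1, 10.2]
opening: 0.006
grasp_force: 4.8
```

Run:
```python
from h import *
s=bot.read_state();p=capture("wrist");print(s["position"],s["force"],s["time_s"])
bubble(p,s,.1);save(p,"w8.png",(140,0,420,210),2.8)
pts(capture("scene"),["pin"])
```

```text
[ 0.6331463  -0.02940805  0.1181782 ] [-3.21570118 -2.12753764 10.16522789] 25.9167
vial box 267 52 36 124
white rows [ 98 124] dark profile [(np.int32(52), 100), (np.int32(53), 100), (np.int32(54), 100), (np.int32(93), 100), (np.int32(94), 100), (np.int32(133), 100), (np.int32(134), 100), (np.int32(172), 37), (np.int32(173), 100), (np.int32(174), 100), (np.int32(175), 100)]
white centroid 284.47983014861995 111.00212314225053
pin [([0.5667, 0.1814, 0.0472], 0.41)]
```

View pics/w8.png

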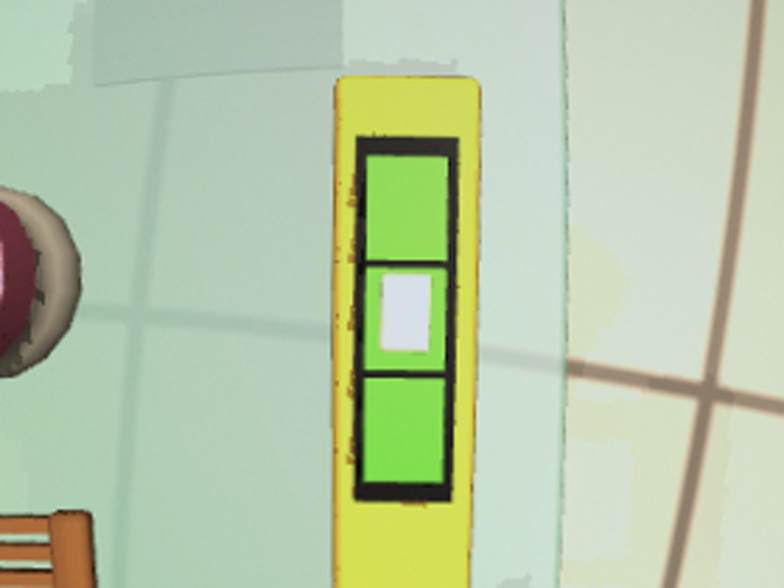

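The bubble's ends (crop rows 273 to 352) lie between the lines (264 and 374), about 1 mm off centre, with a 10 N press. I ease the press slightly and hand in.

jog_arm(
  rows="0 0 0 -0.0006 0 0 0;0 0 0 -0.0006 0 0 0;0 0 0 -0.0006 0 0 0;0 0 0 -0.0006 0 0 0;0 0 0 -0.0006 0 0 0;0 0 0 -0.0006 0 0 0;0 0 0 -0.0006 0 0 0;0 0 0 -0.0006 0 0 0;0 0 0 -0.0006 0 0 0;0 0 0 -0.0006 0 0 0;0 0 0 -0.0006 0 0 0;0 0 0 -0.0006 0 0 0",
)

```text
time_s: 27.07
position: [0.6332, -0.0294, 0.1182]
tcp_rot: [[-0.131, 0.991, -0.001], [0.991, 0.131, -0.001], [-0.001, -0.001, -1.0]]
force: [-2.7, -2.3, 8.0]
opening: 0.005
grasp_force: 4.1
```

Run:
```python
from h import *
s=bot.read_state();p=capture("wrist");print(s["force"],s["time_s"]);bubble(p,s,.1)
if 6<s["force"][2]<11.5: print(bot.hand_in())
```

```text
[-2.69640152 -2.33164078  7.96289133] 27.0667
vial box 267 52 36 124
white rows [ 98 125] dark profile [(np.int32(52), 100), (np.int32(53), 100), (np.int32(54), 100), (np.int32(93), 100), (np.int32(94), 100), (np.int32(133), 100), (np.int32(134), 100), (np.int32(172), 37), (np.int32(173), 100), (np.int32(174), 100), (np.int32(175), 100)]
white centroid 284.4610526315789 111.08631578947369
the job is handed in; nothing more can be done
None
```

I handed the job in at about 27 s: the pin went home before any press, the knob was turned about 59° clockwise, and the bubble rests between its lines, about 1 mm off centre, with the level held at about 8 N.

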